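# Shut the cover of the full battery case

### The job

Three battery cases stand open on the bench. Close the cover of the one whose six bays all hold a cell, lowering it gently onto the rim without slamming it or pressing hard, until it is fully shut, and let go. Leave the covers of the two unfinished cases as they are.

Things in the scene. Friction and masses are not known exactly. Their poses are not given: they have to be found in the camera images.
- case_full: Fixed open dark steel case, 200 (its x) x 140 (y) x 80 mm high, walls 4 mm; all 6 bays (2 along x, 3 along y) hold a blue cell. It stands on wooden battens; origin: centre of its underside, 4 to 34 mm above the bench; z up. Its cover is hinged at the top of the -x wall (robot's side): hinge line along y, 100 mm to -x of the origin, 80 mm above it. Cover: 200 mm hinge to free edge, 140 wide, 5 thick.
- cover_full (a joint): Angle of that grey, orange-edged cover, rad: 0 shut flat on the rim (slightly springy sealing stop; underside at hinge height), grows as the free edge rises; 1.57 upright. Starts 1.15 to 1.4, outer face to the robot. Stiff hinge: stays at any angle; 1 to 4 N at the free edge pushes it down. Black grip tab mid free edge, in the cover's plane, 25 mm farther out, 60 wide, 5 thick. About 0.4 kg.
- tab_one (a point): Centre of the black grip tab (25 x 60 x 5 mm) on the cover of an unfinished case, alike in all else (batten height differs), with one empty bay (the middle one on the side away from the robot). This cover stands open at its own angle; the tab's centre is 212.5 mm out from its hinge line. Its axes turn with the cover: x away from the hinge, z out of the outer face.
- tab_two (a point): The same point on the cover of the other unfinished case, alike but with two empty bays on the side away from the robot. This cover also stands open at its own angle. The open covers reach up to 340 mm above the bench.

How it is judged:
By the outcome, as a careful person would: the job done as asked, in the order asked, and still so for the second after the job is handed in, with the robot touching nothing.
It also fails if it takes over 38 s, if anything falls off the work surface, if the arm or the gripper's body presses on something with over 40 N, if the wrist force passes 120 N, or if a joint passes its speed limit or range.

### The arm

A 6-joint arm with a two-finger parallel gripper is mounted at the origin on the work surface. World frame = base frame: x ahead of the robot, y to its left, z up, the work surface at z = 0. Lengths are in mm, angles in rad, forces in N, time in s.
With the tool pointing down it reaches from about 275 to 775 mm from the base axis. Payload 14.6 kg.
Tool frame: the origin (TCP) lies at the very end of the fingers, on their centre line; the grasp point (between the pads) lies behind it (bot.tcp_to_grasp is the x of the grasp point in the tool frame, in mm); x points along the fingers, z is the direction in which the jaws open and shut, and the axes are right-handed (so a half turn about x gives the same grasp; the last joint's range is limited). The gripper opens to 85 mm and grips with 20 to 120 N. Pads are 22 mm wide; open, the fingers measure 114 mm over their backs; the gripper's body (76 mm by 85 mm) begins 54 mm behind the grasp point. The pads swing forward as they close: fully open they stand 13 mm farther back than shut.
Start: joints at [-1.272, 0.263, -0.048, 1.259, 0, 1.415], TCP at [230.146, -471.87, 231.278] pointing down, gripper open.
Joint ranges: [-2.65, 2.65], [-0.89, 1.7], [-1.18, 1.37], [-2.13, 2.11], [-1.35, 1.29], [-3.14, 3.14]. Speed limits (rad/s): [1.89, 1.89, 2.57, 2.79, 3.14, 3.14].

### API

Orientations are given as a 3x3 rotation matrix whose columns are the frame's x, y, z axes.
In Python, from station import read_state, cams, order, nets, bot gives the robot as it stands. The module is installed in compiled form; this text tells all that it offers.
- The arm moves only by the shell command python3 -m pendant 'ROWS' [FORCE]. ROWS is JSON, one flat list of numbers, 7 for each row, row after row: the closure, from -1 (fully open) to 1 (shut), so that 0 is half open, then the shift along the tool's x, y, z in mm, then the turn, a rotation vector about the tool's x, y, z in degrees. In form: [jaw, x, y, z, wx, wy, wz, jaw, x, y, z, wx, wy, wz, ...]. A call has 1 to 5 rows; each row is the pose to reach, as a shift and turn from the pose measured when the call began, along the tool's axes at that moment; what a row does not reach only later rows make up. A row lasts 1/10 s, in which the tool goes at most 50 mm and 8.59 degrees, less where a joint would pass 70% of its speed; a pose out of reach is approached as far as the arm can. A call with a gripper value outside its range is refused whole. The fingers move at their own pace and stop on an object; FORCE is the grip in N (left out, the last holds). Time passes only in rows, so rows that repeat a pose let the fingers close. It gives the time, the measured TCP pose, the force and the opening at its end, in the units of the state.
- read_state(): the state, without advancing time (a new reading comes with each control period).
- cams.get_image(name): name is "side" or "top"; returns a dict with "frame" (400x640x3 uint8, red, green, blue), "fov_y" (degrees; the focal length in pixels is half the picture's height over the tangent of half this angle, whatever the lens; pixels are square), "cx", "cy" (the principal point, pixels), "distortion" ([k1, k2, p1, p2, k3] as OpenCV has them; the pictures are not rectified), "world_to_cam" (4x4, takes a point from world to camera coordinates). Camera axes: x right, y down, z forward; pixel columns grow to the right and rows downward; lengths in mm; the calibration is good to about 2 mm. A picture is of the moment at which its call begins. There is no depth.
- order.hand_in(): hands the job in, once; it reports no verdict.
Trained networks look in a picture, given as the dict that the camera call returned (one of the last four; its "shot" number tells which), for a name from the list of things; names that differ only in an ending like _2 or _b are one class to them, and where a whole thing is asked for, a point or a joint stands for the part that bears it (a point fixed in the world has none). Each returns a list of dicts, best first, with "conf" (0 to 1); they miss things now and then, are a little off and sometimes report something else, mostly with a low value. They report only what shows in the picture. A call takes as long as a camera call.
- nets.trace(query, picture): "mask" (400x640 bool, what is visible of it) and "rect" ([left, top, width, height] in pixels, round what is visible of it).
The state is a dict: "clock": time; "q": joint angles; "qd": joint speeds; "joint_torque": joint torques, N m; "eef_pos": TCP position; "tool_rot": TCP orientation; "wrist_force": force on the tool from outside, world axes, zero at the start; "torque": the same for the moment, N m; "opening": opening from 0.0 (shut) to 1.0 (fully open).
Only numpy, scipy, OpenCV 4.12 (cv2) and the standard library are available. Lean on these libraries where they do the work, as an engineer would, in place of code of your own. Each camera call takes 0.05 s, during which the arm holds its last target.

## Working session

There is one attempt and no reset: what is moved stays moved. The work goes in short steps, Python scripts to look and compute and a shell command to move; the robot and the scene stay as the last step left them, time stands still between calls to the robot, and variables do not carry over. Pictures are saved under pics/ and viewed, and the job is handed in when it is done.

```bash
mkdir -p pics; cat > h.py <<'E'
import numpy as np,cv2
from station import read_state,cams,order,nets,bot
def K(p):
    f=200/np.tan(np.radians(p['fov_y'])/2)
    return np.array([[f,0,p['cx']],[0,f,p['cy']],[0,0,1.]])
def proj(p,X):
    T=np.array(p['world_to_cam']);r,_=cv2.Rodrigues(T[:3,:3])
    return cv2.projectPoints(np.array(X,float).reshape(-1,1,3),r,T[:3,3],K(p),np.array(p['distortion'],float))[0].reshape(-1,2)
def save(p,n):cv2.imwrite('pics/'+n+'.png',p['frame'][:,:,::-1])
E
python3 - <<'E'
from h import *
import pickle
s=read_state();print(s['clock'],s['eef_pos'],np.round(s['tool_rot'],3).tolist(),bot.tcp_to_grasp)
for n in('side','top'):
    p=cams.get_image(n);save(p,n+'0');pickle.dump(p,open(n+'0.pkl','wb'))
    T=np.array(p['world_to_cam']);print(n,-T[:3,:3].T@T[:3,3],T[2,:3],p['fov_y'])
    for q in('case_full','cover_full','tab_one','tab_two'):
        R=nets.trace(q,p)
        print(q,[(round(r['conf'],2),r['rect']) for r in R])
        pickle.dump(R,open(f'{n}_{q}.pkl','wb'))
E
```

```text
0.0 [ 230.0554513  -471.58874254  230.82265594] [[-0.0, 0.899, 0.438], [0.001, 0.438, -0.899], [-1.0, 0.0, -0.001]] -18.700000000000003
side [313.33909552 453.15381028 668.76873792] [ 0.2783338  -0.6166982  -0.73635156] 54.13420109640651
case_full [(0.84, [198.4, 249.9, 161.5, 149.8])]
cover_full [(0.72, [267.2, 247.5, 92.9, 151.0])]
tab_one [(0.88, [317.1, 122.1, 54.9, 136.6])]
tab_two [(0.6, [367.7, 47.4, 49.1, 124.1])]
top [439.24820544  -4.08394523 783.64236132] [ 0.08235524 -0.00779823 -0.99657253] 57.434013156418246
case_full [(0.6, [75.5, 156.5, 161.1, 121.8])]
cover_full [(0.97, [73.1, 237.6, 131.6, 35.2])]
tab_one []
tab_two [(0.84, [399.0, 179.7, 142.6, 70.3])]
```

View pics/side0.png

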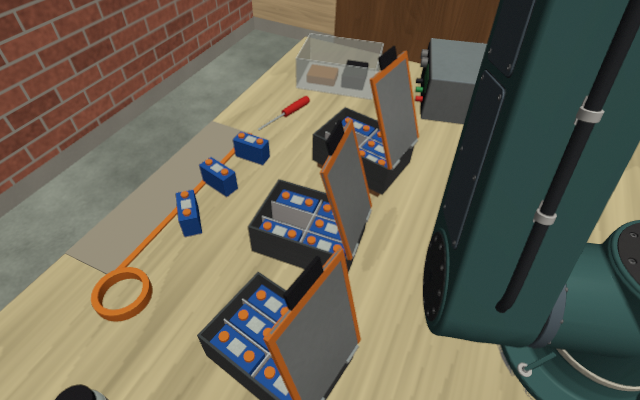

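View pics/top0.png

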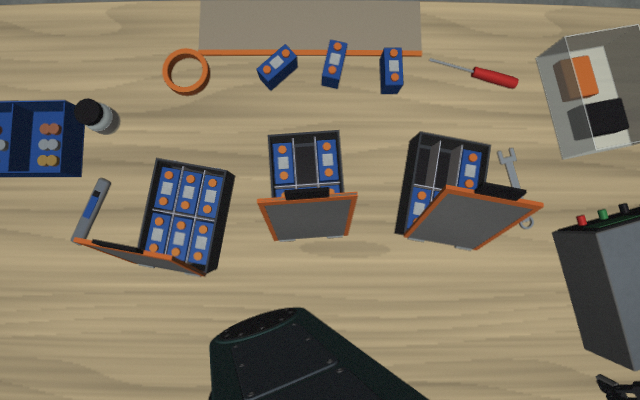

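```bash
python3 - <<'E'
import pickle,cv2
a=pickle.load(open('side0.pkl','rb'))['frame'][235:400,190:380,::-1]
b=pickle.load(open('top0.pkl','rb'))['frame'][145:285,60:250,::-1]
cv2.imwrite('pics/za.png',cv2.resize(a,None,fx=4,fy=3.6,interpolation=cv2.INTER_CUBIC) if 0 else cv2.resize(a,None,fx=3.6,fy=3.6,interpolation=cv2.INTER_CUBIC))
cv2.imwrite('pics/zb.png',cv2.resize(b,None,fx=4,fy=4,interpolation=cv2.INTER_CUBIC))
E
```

```text
(no output)
```

View pics/za.png

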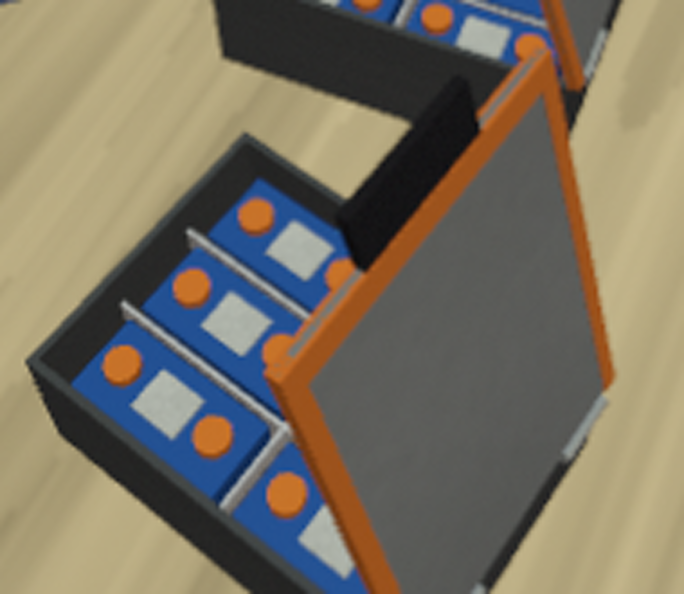

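View pics/zb.png

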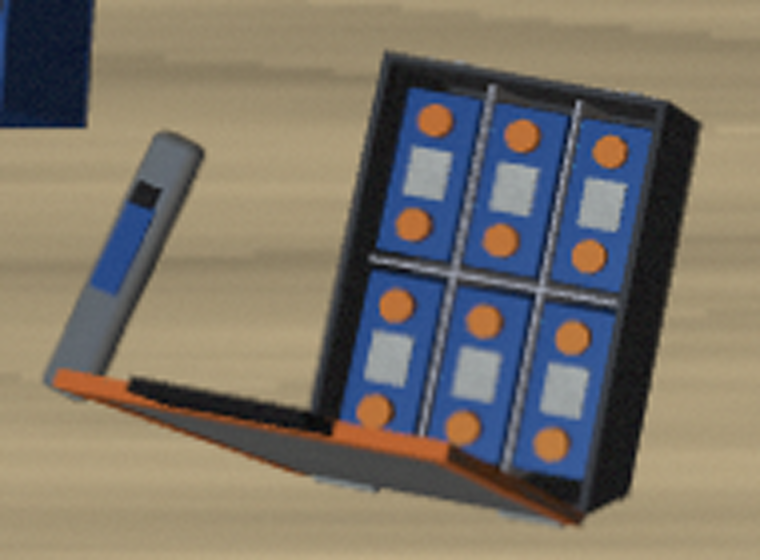

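```bash
cat > fit.py <<'E'
from h import *
import pickle
from scipy.optimize import least_squares
S=pickle.load(open('side0.pkl','rb'));T=pickle.load(open('top0.pkl','rb'))
def W(P,L,cov):
    x,y,z,yaw,a=P;L=np.array(L,float).reshape(-1,3)
    if cov: # L: dist, y, thickness
        d,yy,t=L.T; L=np.c_[-100+d*np.cos(a)-t*np.sin(a),yy,80+d*np.sin(a)+t*np.cos(a)]
    c,s=np.cos(yaw),np.sin(yaw)
    return L@np.array([[c,s,0],[-s,c,0],[0,0,1]])+[x,y,z]
case=[[100,-70,80],[100,70,80]];
if __name__=='__main__':
    sc=np.array([[245,135],[35,360]])/3.6+[190,235]
    sv=np.array([[548,50],[275,375],[360,265],[475,125],[338,212],[460,78],[612,382]])/3.6+[190,235]
    svL=[[200,-70,2.5],[200,70,2.5],[200,30,2.5],[200,-30,2.5],[225,30,2.5],[225,-30,2.5],[0,-70,5]]
    tc=np.array([[388,55],[668,102],[583,522]])/4+[60,145]
    tcL=[[100,70,80],[100,-70,80],[-100,-70,80]]
    tv=np.array([[55,380],[447,452],[130,385],[332,427]])/4+[60,145]
    tvL=[[200,70,2.5],[200,-70,2.5],[225,30,2.5],[225,-30,2.5]]
    def res(P):
        return np.r_[proj(S,W(P,case,0))-sc,proj(S,W(P,svL,1))-sv,proj(T,W(P,tcL,0))-tc,proj(T,W(P,tvL,1))-tv].ravel()
    r=least_squares(res,[450,200,20,-.1,1.3],loss='soft_l1')
    P=r.x;print(P.round(3).tolist());print(res(P).reshape(-1,2).round(1).tolist())
    print('tab',W(P,[[212.5,0,5]],1),'hinge',W(P,[[0,0,0]],1),'corners',W(P,[[200,70,5],[200,-70,5]],1))
    np.save('P.npy',P)
    for n,p in(('s',S),('t',T)):
        im=p['frame'][:,:,::-1].copy()
        for q in np.r_[proj(p,W(P,svL,1)),proj(p,W(P,tcL,0))]:cv2.circle(im,tuple(int(round(v)) for v in q),2,(0,255,0),-1)
        cv2.imwrite(f'pics/fit{n}.png',im)
E
python3 fit.py
```

```text
[457.309, 244.926, 9.429, -0.18, 1.311]
[[1.4, -1.4], [-1.5, 0.0], [-0.6, -1.1], [-0.7, 0.4], [0.3, 1.1], [0.7, 1.0], [0.9, 1.3], [0.9, -0.8], [2.1, -1.1], [-0.7, -0.4], [-0.1, 0.7], [0.1, -0.6], [0.7, -0.9], [0.5, 0.3], [0.2, -0.6], [-6.5, -2.5]]
tab [[407.82466973 253.95130881 296.09585992]] hinge [[358.93151089 262.86835224  89.42898943]] corners [[417.22825223 323.39094063 284.01446228]
 [392.10964027 185.66274695 284.01446228]]
```

```bash
cat > go.py <<'E'
import sys
from h import *
from fit import W
def rel(tgt,yawz=79.7,h=11):
    s=read_state();R=np.array(s['tool_rot']);p=np.array(s['eef_pos'])
    y=np.radians(yawz);z=np.array([np.cos(y),np.sin(y),0]);x=np.array([0,0,-1.]);G=np.c_[x,np.cross(z,x),z]
    rv=cv2.Rodrigues(R.T@G)[0].ravel()*180/np.pi
    return (R.T@(np.array(tgt)-p)).round(1).tolist(),rv.round(1).tolist()
def tcp(a,d=190,h=11):
    P=np.load('P.npy').copy();P[4]=a
    c=W(P,[[d,0,5]],1)[0];return c-h*np.array([np.cos(P[3]),np.sin(P[3]),0])
if __name__=='__main__':
    s=read_state();print(s['clock'],s['eef_pos'].round(1) if hasattr(s['eef_pos'],'round') else s['eef_pos'],np.round(s['wrist_force'],2),np.round(s['q'],2))
    for a in sys.argv[1:]:
        v=[float(t) for t in a.split(',')]
        t=v if len(v)==3 else tcp(v[0]);print(a,np.round(t,1),*rel(t))
E
python3 -m pendant '[1,-180,0,0,0,0,0, 1,-180,0,0,0,0,0, 1,-180,0,0,0,0,0, 1,-180,0,0,0,0,0]'
python3 go.py 355,265,400 1.31
```

```text
clock: 0.9
eef_pos: [230.1, -471.7, 414.7]
tool_rot: [[0.001, 0.899, 0.438], [-0.003, 0.438, -0.899], [-1.0, -0.001, 0.003]]
wrist_force: [0.1, -0.9, 0.6]
opening: 0.329
0.9 [ 230.1 -471.7  414.7] [ 0.05 -0.95  0.61] [-1.27  0.29  0.48  1.76  0.    1.42]
355,265,400 [355. 265. 400.] [12.5, 435.2, -607.4] [-143.7, 0.0, 0.3]
1.31 [391.6 256.9 274.3] [138.2, 464.6, -584.5] [-143.7, 0.0, 0.3]
```

```bash

python3 -m pendant '[1,0,130,-180,-40,0,0, 1,0,130,-180,-40,0,0, 1,0,130,-180,-40,0,0, 1,0,130,-180,-40,0,0, 1,0,130,-180,-40,0,0]'
python3 go.py 350,265,400
```

```text
clock: 1.4
eef_pos: [267.8, -249.5, 414.9]
tool_rot: [[0.002, 0.4, 0.917], [-0.004, 0.917, -0.4], [-1.0, -0.003, 0.004]]
wrist_force: [0.5, -0.4, 0.2]
opening: 0.002
1.4 [ 267.8 -249.5  414.9] [ 0.51 -0.45  0.2 ] [-0.97 -0.01  0.12  1.7  -0.    1.01]
350,265,400 [350. 265. 400.] [12.8, 504.5, -130.6] [-103.3, -0.0, 0.3]
```

```bash

python3 -m pendant '[1,0,230,-60,-42,0,0, 1,0,230,-60,-42,0,0, 1,0,230,-60,-42,0,0, 1,0,230,-60,-42,0,0, 1,0,230,-60,-42,0,0]'
python3 go.py 350,265,400
```

```text
clock: 1.9
eef_pos: [303.4, -24.9, 414.2]
tool_rot: [[0.003, -0.269, 0.963], [-0.005, 0.963, 0.269], [-1.0, -0.005, 0.002]]
wrist_force: [0.6, -1.5, -0.1]
opening: 0.0
1.9 [303.4 -24.9 414.2] [ 0.59 -1.52 -0.12] [-0.35 -0.12  0.02  1.71 -0.    0.95]
350,265,400 [350. 265. 400.] [13.0, 266.7, 122.9] [-64.1, -0.1, 0.3]
```

```bash
python3 - <<'E'
import numpy as np
from fit import *
P=np.load('P.npy')
print(W(P,[[225,30,5],[225,-30,5],[0,0,5]],1))
E
```

```text
[[416.3629529  282.88895819 308.17725755]
 [405.59783349 223.86258947 308.17725755]
 [354.17737068 263.73540349  90.7121001 ]]
```

```bash

python3 -m pendant '[1,0,250,115,-43,0,0, 1,0,250,115,-43,0,0, 1,0,250,115,-43,0,0, 1,0,250,115,-43,0,0, 1,0,250,115,-43,0,0]'
python3 go.py 350,265,400 345,265,275
```

```text
clock: 2.4
eef_pos: [338.1, 191.1, 413.5]
tool_rot: [[0.004, -0.802, 0.597], [-0.005, 0.597, 0.802], [-1.0, -0.006, -0.001]]
wrist_force: [1.5, -0.7, -0.4]
opening: 0.003
2.4 [338.1 191.1 413.5] [ 1.54 -0.65 -0.43] [ 0.31  0.03  0.16  1.7  -0.01  0.95]
350,265,400 [350. 265. 400.] [13.2, 34.7, 66.4] [-26.4, -0.2, 0.3]
345,265,275 [345. 265. 275.] [138.2, 39.4, 63.6] [-26.4, -0.2, 0.3]
```

```bash

python3 -m pendant '[1,13,39,64,-26.4,0,0, 1,13,39,64,-26.4,0,0, 1,60,39,64,-26.4,0,0, 1,100,39,64,-26.4,0,0, 1,138,39,64,-26.4,0,0]'
python3 -m pendant '[1,0,0,0,0,0,0, 1,0,0,0,0,0,0]'
python3 go.py 345,265,275 1.31
python3 - <<'E'
from h import *
p=cams.get_image('side');save(p,'side1');p=cams.get_image('top');save(p,'top1')
E
```

```text
clock: 2.9
eef_pos: [345.1, 265.2, 273.5]
tool_rot: [[0.004, -0.984, 0.177], [-0.005, 0.177, 0.984], [-1.0, -0.005, -0.004]]
wrist_force: [0.6, 0.2, 0.0]
opening: 0.005
clock: 3.1
eef_pos: [345.1, 265.2, 274.4]
tool_rot: [[0.004, -0.984, 0.177], [-0.005, 0.177, 0.984], [-1.0, -0.004, -0.004]]
wrist_force: [0.4, -0.1, -0.1]
opening: -0.001
3.1 [345.1 265.2 274.4] [ 0.36 -0.05 -0.14] [ 0.47  0.1  -0.14  1.33 -0.01  0.65]
345,265,275 [345. 265. 275.] [-0.6, 0.1, -0.2] [0.1, -0.2, 0.3]
1.31 [391.6 256.9 274.3] [0.3, -47.2, 0.1] [0.1, -0.2, 0.3]
```

View pics/side1.png

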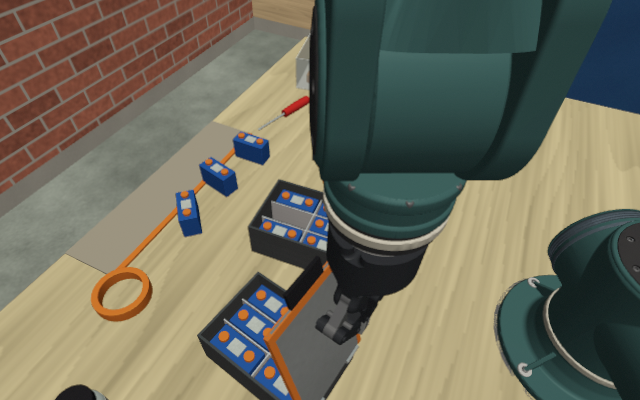

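View pics/top1.png

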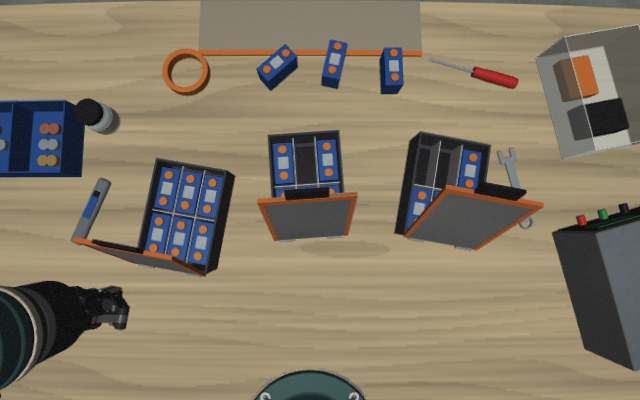

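```bash

python3 -m pendant '[1,0,-15,0,0,0,0, 1,0,-30,0,0,0,0, 1,0,-38,0,0,0,0,1,0,-42,0,0,0,0,1,0,-46,0,0,0,0]'
python3 -m pendant '[1,0,-4,0,0,0,0, 1,0,-8,0,0,0,0]'
python3 go.py 1.31 1.25 1.2 1.15
```

```text
clock: 3.7
eef_pos: [391.8, 257.3, 275.8]
tool_rot: [[0.006, -0.984, 0.177], [-0.003, 0.177, 0.984], [-1.0, -0.007, -0.002]]
wrist_force: [-0.6, 0.4, 0.6]
opening: -0.001
clock: 3.9
eef_pos: [399.3, 255.8, 275.6]
tool_rot: [[0.005, -0.984, 0.177], [-0.003, 0.177, 0.984], [-1.0, -0.005, -0.003]]
wrist_force: [-3.9, 1.2, -1.8]
opening: 0.0
3.9 [399.3 255.8 275.6] [-3.88  1.2  -1.84] [ 0.4   0.16 -0.06  1.34 -0.    0.58]
1.31 [391.6 256.9 274.3] [1.3, 7.8, -0.3] [0.1, -0.1, 0.3]
1.25 [402.4 254.9 271.3] [4.3, -3.2, -0.3] [0.1, -0.1, 0.3]
1.2 [411.3 253.3 268.3] [7.3, -12.2, -0.3] [0.1, -0.1, 0.3]
1.15 [420.  251.7 264.9] [10.8, -21.0, -0.3] [0.1, -0.1, 0.3]
```

```bash

python3 -m pendant '[1,4,-4,0,0,0,0, 1,7,-12,0,0,0,0, 1,11,-21,0,0,0,0]'
python3 go.py 1.1 1.05 1.0 0.95 0.9
```

```text
clock: 4.2
eef_pos: [420.7, 252.1, 264.7]
tool_rot: [[0.005, -0.984, 0.177], [-0.003, 0.177, 0.984], [-1.0, -0.006, -0.002]]
wrist_force: [-2.0, 0.9, 3.6]
opening: 0.0
4.2 [420.7 252.1 264.7] [-1.97  0.89  3.59] [ 0.38  0.19 -0.05  1.32 -0.    0.55]
1.1 [428.5 250.2 261. ] [3.7, -8.0, -0.5] [0.1, -0.1, 0.3]
1.05 [436.8 248.7 256.7] [8.1, -16.4, -0.5] [0.1, -0.1, 0.3]
1.0 [445.  247.2 252. ] [12.8, -24.6, -0.5] [0.1, -0.1, 0.3]
0.95 [452.8 245.7 246.9] [18.0, -32.6, -0.5] [0.1, -0.1, 0.3]
0.9 [460.4 244.4 241.4] [23.6, -40.3, -0.5] [0.1, -0.1, 0.3]
```

```bash

python3 -m pendant '[1,4,-8,0,0,0,0, 1,8,-16,0,0,0,0, 1,13,-25,0,0,0,0, 1,18,-33,0,0,0,0, 1,24,-40,0,0,0,0]'
python3 go.py 0.86 0.82 .78 .74 .7
python3 - <<'E'
from h import *
p=cams.get_image('side');save(p,'side2');p=cams.get_image('top');save(p,'top2')
E
```

```text
clock: 4.7
eef_pos: [461.1, 244.8, 240.5]
tool_rot: [[0.006, -0.984, 0.177], [-0.003, 0.177, 0.984], [-1.0, -0.006, -0.002]]
wrist_force: [-1.2, -0.0, 2.4]
opening: -0.001
4.7 [461.1 244.8 240.5] [-1.2  -0.05  2.38] [ 0.33  0.25 -0.04  1.28 -0.    0.51]
0.86 [466.3 243.3 236.7] [3.8, -5.4, -0.5] [0.1, -0.1, 0.3]
0.82 [472.  242.2 231.8] [8.8, -11.1, -0.5] [0.1, -0.1, 0.3]
.78 [477.5 241.2 226.6] [14.0, -16.7, -0.5] [0.1, -0.1, 0.3]
.74 [482.8 240.3 221.2] [19.4, -22.0, -0.5] [0.1, -0.1, 0.3]
.7 [487.9 239.3 215.7] [25.0, -27.2, -0.5] [0.1, -0.1, 0.3]
```

View pics/top2.png

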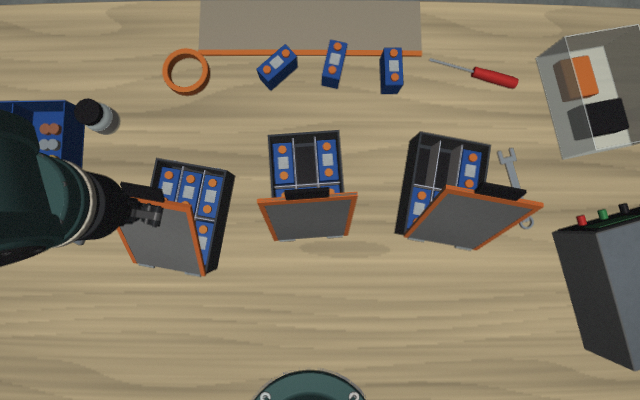

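View pics/side2.png

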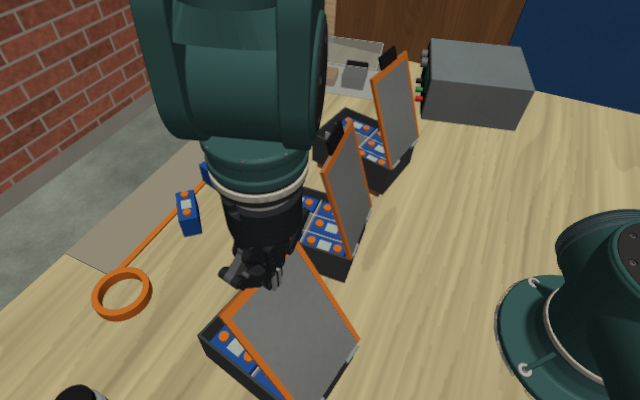

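```bash

python3 -m pendant '[1,4,-5,0,0,0,0, 1,9,-11,0,0,0,0, 1,14,-17,0,0,0,0, 1,20,-22,0,0,0,0, 1,25,-27,0,0,0,0]'
python3 go.py 0.66 0.62 .58 .54 .5
```

```text
clock: 5.3
eef_pos: [487.9, 239.6, 214.3]
tool_rot: [[0.004, -0.984, 0.177], [-0.004, 0.177, 0.984], [-1.0, -0.005, -0.003]]
wrist_force: [-2.0, 1.8, 1.3]
opening: 0.002
5.3 [487.9 239.6 214.3] [-2.04  1.83  1.3 ] [ 0.31  0.3  -0.04  1.23 -0.    0.49]
0.66 [492.8 238.5 209.9] [4.5, -4.9, -0.2] [0.1, -0.2, 0.3]
0.62 [497.4 237.6 203.9] [10.5, -9.6, -0.2] [0.1, -0.2, 0.3]
.58 [501.8 236.8 197.7] [16.6, -14.0, -0.2] [0.1, -0.2, 0.3]
.54 [505.9 236.1 191.4] [23.0, -18.2, -0.2] [0.1, -0.2, 0.3]
.5 [509.8 235.4 184.9] [29.5, -22.1, -0.2] [0.1, -0.2, 0.3]
```

```bash

python3 -m pendant '[1,5,-5,0,0,0,0, 1,11,-10,0,0,0,0, 1,17,-14,0,0,0,0, 1,23,-18,0,0,0,0, 1,30,-22,0,0,0,0]'
python3 go.py 0.47 0.44 .41 .38 .35
```

```text
clock: 5.8
eef_pos: [510.3, 235.5, 184.1]
tool_rot: [[0.005, -0.984, 0.177], [-0.004, 0.177, 0.984], [-1.0, -0.005, -0.003]]
wrist_force: [0.3, 0.9, 2.9]
opening: 0.001
5.8 [510.3 235.5 184.1] [0.28 0.9  2.91] [ 0.29  0.34 -0.06  1.16 -0.01  0.47]
0.47 [512.5 234.9 179.9] [4.2, -2.3, -0.2] [0.1, -0.2, 0.3]
0.44 [515.1 234.4 174.9] [9.2, -4.9, -0.2] [0.1, -0.2, 0.3]
.41 [517.6 233.9 169.8] [14.4, -7.4, -0.2] [0.1, -0.2, 0.3]
.38 [519.9 233.5 164.5] [19.6, -9.7, -0.2] [0.1, -0.2, 0.3]
.35 [522.  233.1 159.3] [24.9, -11.8, -0.2] [0.1, -0.2, 0.3]
```

```bash

python3 -m pendant '[1,4,-2,0,0,0,0, 1,9,-5,0,0,0,0, 1,14,-7,0,0,0,0, 1,20,-10,0,0,0,0, 1,25,-12,0,0,0,0]'
python3 go.py 0.32 0.29 .26 .23 .2
```

```text
clock: 6.3
eef_pos: [522.5, 233.2, 158.6]
tool_rot: [[0.005, -0.984, 0.177], [-0.004, 0.177, 0.984], [-1.0, -0.005, -0.003]]
wrist_force: [1.4, 0.4, 1.9]
opening: 0.001
6.3 [522.5 233.2 158.6] [1.44 0.41 1.95] [ 0.28  0.37 -0.09  1.11 -0.01  0.46]
0.32 [524.  232.8 153.9] [4.7, -1.6, -0.2] [0.1, -0.2, 0.3]
0.29 [525.8 232.4 148.6] [10.1, -3.4, -0.1] [0.1, -0.2, 0.3]
.26 [527.5 232.1 143.1] [15.6, -5.1, -0.1] [0.1, -0.2, 0.3]
.23 [529.  231.9 137.6] [21.1, -6.6, -0.1] [0.1, -0.2, 0.3]
.2 [530.3 231.6 132.1] [26.6, -7.9, -0.1] [0.1, -0.2, 0.3]
```

```bash

python3 -m pendant '[1,4,-1,0,0,0,0, 1,8,-3,0,0,0,0, 1,12,-4,0,0,0,0, 1,16,-5,0,0,0,0, 1,20,-6,0,0,0,0]'
python3 go.py .22 .2 .18 .16 .14
python3 - <<'E'
from h import *
p=cams.get_image('side');save(p,'side3')
E
```

```text
clock: 6.8
eef_pos: [528.7, 232.1, 138.5]
tool_rot: [[0.005, -0.984, 0.177], [-0.004, 0.177, 0.984], [-1.0, -0.006, -0.003]]
wrist_force: [1.1, -0.2, 1.6]
opening: 0.002
6.8 [528.7 232.1 138.5] [ 1.13 -0.19  1.63] [ 0.28  0.39 -0.11  1.06 -0.01  0.45]
.22 [529.4 231.8 135.8] [2.7, -0.8, -0.1] [0.1, -0.2, 0.3]
.2 [530.3 231.6 132.1] [6.4, -1.7, -0.1] [0.1, -0.2, 0.3]
.18 [531.1 231.5 128.4] [10.1, -2.5, -0.1] [0.1, -0.2, 0.3]
.16 [531.9 231.3 124.6] [13.8, -3.2, -0.1] [0.1, -0.2, 0.3]
.14 [532.5 231.2 120.9] [17.6, -3.8, -0.1] [0.1, -0.2, 0.3]
```

View pics/side3.png

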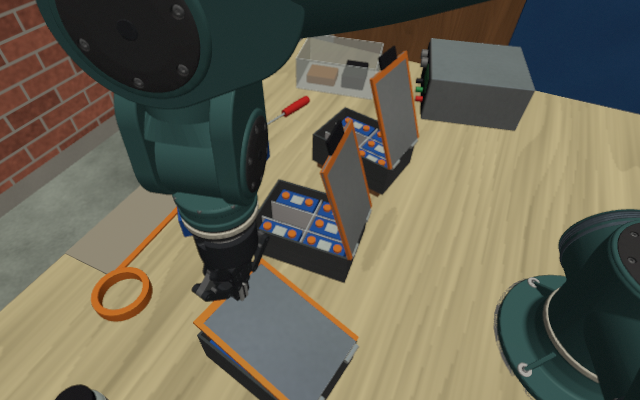

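The cover is nearly down, its left corner at (197,323) just above the rim; the other two covers are untouched. I slow down now.

```bash

python3 -m pendant '[1,3,-1,0,0,0,0, 1,6,-1,0,0,0,0, 1,9,-2,0,0,0,0, 1,12,-3,0,0,0,0, 1,15,-3,0,0,0,0]'
python3 -m pendant '[1,2,0,0,0,0,0, 1,4,-1,0,0,0,0, 1,6,-1,0,0,0,0, 1,8,-1,0,0,0,0, 1,10,-1,0,0,0,0]'
python3 go.py .1 .06 .02 0
```

```text
clock: 7.35
eef_pos: [531.7, 231.3, 122.6]
tool_rot: [[0.005, -0.984, 0.178], [-0.004, 0.178, 0.984], [-1.0, -0.005, -0.003]]
wrist_force: [0.7, 0.6, 2.6]
opening: 0.004
clock: 7.85
eef_pos: [532.9, 231.1, 112.5]
tool_rot: [[0.005, -0.984, 0.178], [-0.004, 0.178, 0.984], [-1.0, -0.006, -0.003]]
wrist_force: [0.5, -0.6, 1.6]
opening: 0.003
7.85 [532.9 231.1 112.5] [ 0.5  -0.6   1.63] [ 0.27  0.41 -0.15  1.   -0.01  0.45]
.1 [533.6 231.  113.4] [-0.9, -0.7, 0.0] [0.1, -0.2, 0.3]
.06 [534.4 230.9 105.8] [6.7, -1.5, 0.0] [0.1, -0.2, 0.3]
.02 [534.9 230.8  98.2] [14.3, -1.9, 0.1] [0.1, -0.2, 0.3]
0 [535.  230.8  94.4] [18.1, -2.1, 0.1] [0.1, -0.2, 0.3]
```

```bash

python3 -m pendant '[1,1.5,0,0,0,0,0, 1,3,0,0,0,0,0, 1,4.5,-1,0,0,0,0, 1,6,-1,0,0,0,0, 1,7.5,-1,0,0,0,0]'
python3 -m pendant '[1,1,0,0,0,0,0, 1,2,0,0,0,0,0, 1,3,0,0,0,0,0, 1,4,0,0,0,0,0]'
python3 go.py 0
```

```text
clock: 8.35
eef_pos: [533.9, 230.9, 104.9]
tool_rot: [[0.005, -0.984, 0.178], [-0.004, 0.178, 0.984], [-1.0, -0.006, -0.003]]
wrist_force: [0.7, 0.4, 1.6]
opening: 0.001
clock: 8.75
eef_pos: [534.0, 230.9, 100.8]
tool_rot: [[0.005, -0.984, 0.178], [-0.004, 0.178, 0.984], [-1.0, -0.006, -0.003]]
wrist_force: [0.6, -1.2, 1.5]
opening: -0.0
8.75 [534.  230.9 100.8] [ 0.62 -1.22  1.47] [ 0.27  0.42 -0.17  0.98 -0.01  0.45]
0 [535.  230.8  94.4] [6.4, -1.0, 0.1] [0.1, -0.2, 0.3]
```

```bash
for i in 1 ; do
python3 -m pendant '[1,0.7,0,0,0,0,0, 1,1.4,0,0,0,0,0, 1,2,0,0,0,0,0]'; done
python3 -m pendant '[1,0.6,0,0,0,0,0, 1,1.2,0,0,0,0,0]'
python3 -m pendant '[1,0.6,0,0,0,0,0, 1,1.2,0,0,0,0,0]'
```

```text
clock: 9.05
eef_pos: [534.1, 230.9, 98.8]
tool_rot: [[0.005, -0.984, 0.178], [-0.004, 0.178, 0.984], [-1.0, -0.006, -0.003]]
wrist_force: [1.6, -0.3, 0.7]
opening: -0.0
clock: 9.25
eef_pos: [534.1, 230.9, 97.6]
tool_rot: [[0.005, -0.984, 0.178], [-0.004, 0.178, 0.984], [-1.0, -0.006, -0.003]]
wrist_force: [1.0, -0.5, 0.9]
opening: -0.001
clock: 9.45
eef_pos: [534.1, 230.9, 96.3]
tool_rot: [[0.005, -0.984, 0.178], [-0.004, 0.178, 0.984], [-1.0, -0.006, -0.003]]
wrist_force: [0.6, -0.7, 0.4]
opening: 0.007
```

```bash

python3 -m pendant '[1,0.6,0,0,0,0,0, 1,1.2,0,0,0,0,0]'
python3 -m pendant '[1,0.5,0,0,0,0,0, 1,1.0,0,0,0,0,0]'
python3 - <<'E'
from h import *
p=cams.get_image('side');save(p,'side4')
cv2.imwrite('pics/side4z.png',cv2.resize(p['frame'][240:400,170:380,::-1],None,fx=3.6,fy=3.6,interpolation=cv2.INTER_CUBIC))
E
```

```text
clock: 9.65
eef_pos: [534.2, 230.9, 95.1]
tool_rot: [[0.005, -0.984, 0.178], [-0.004, 0.178, 0.984], [-1.0, -0.006, -0.003]]
wrist_force: [0.7, 0.2, 0.9]
opening: -0.001
clock: 9.85
eef_pos: [534.2, 230.9, 94.1]
tool_rot: [[0.005, -0.984, 0.178], [-0.004, 0.178, 0.984], [-1.0, -0.006, -0.003]]
wrist_force: [0.7, -0.6, 0.7]
opening: -0.001
```

View pics/side4z.png

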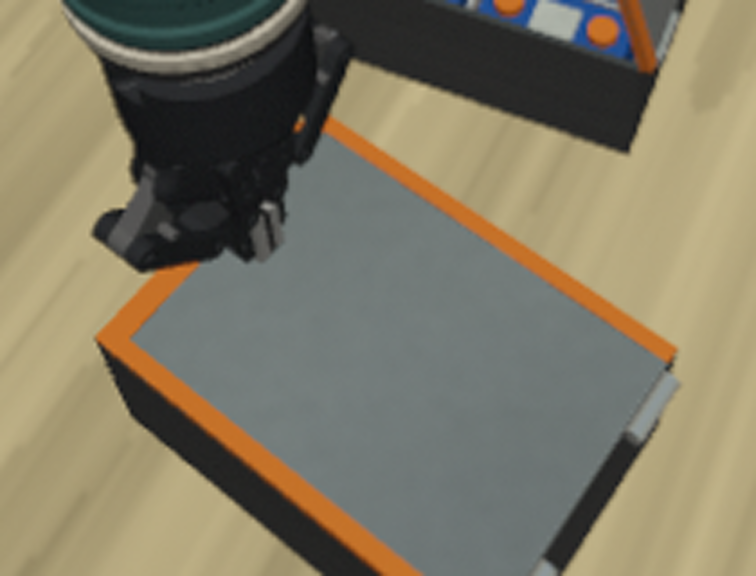

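```bash

python3 -m pendant '[1,0.4,0,0,0,0,0, 1,0.8,0,0,0,0,0]'|grep -E 'eef|wrist'
python3 -m pendant '[1,0.4,0,0,0,0,0, 1,0.8,0,0,0,0,0]'|grep -E 'eef|wrist'
```

```text
eef_pos: [534.2, 230.9, 93.6]
wrist_force: [-2.5, -1.9, 13.0]
eef_pos: [534.2, 230.9, 93.6]
wrist_force: [-4.7, -1.6, 19.1]
```

```bash

python3 -m pendant '[1,-1,0,0,0,0,0, 1,-2,0,0,0,0,0, 1,-4,0,0,0,0,0]'|grep -E 'eef|wrist'
python3 -m pendant '[1,-40,0,0,0,0,0, 1,-80,0,0,0,0,0, 1,-120,0,0,0,0,0, 1,-160,0,0,0,0,0, 1,-200,0,0,0,0,0]'|grep -E 'eef|wrist'
python3 go.py 380,200,400
```

```text
eef_pos: [533.9, 230.9, 97.4]
wrist_force: [0.4, -0.3, 0.3]
eef_pos: [532.3, 231.6, 299.2]
wrist_force: [0.5, 0.4, -0.5]
11.1 [532.3 231.6 299.2] [ 0.5   0.44 -0.46] [ 0.27  0.35  0.27  1.48 -0.01  0.45]
380,200,400 [380. 200. 400.] [-101.6, 143.7, -58.4] [0.1, -0.2, 0.4]
```

```bash

python3 -m pendant '[1,-100,190,0,0,0,0, 1,-100,190,0,0,0,0, 1,-100,190,0,0,0,0, 1,-100,190,0,0,0,0, 1,-100,190,0,0,0,0]'|grep -E 'eef|wrist'
python3 - <<'E'
from h import *
from fit import W
P=np.load('P.npy')
for n in('side','top'):
    p=cams.get_image(n);save(p,n+'5')
    l,t,w,h=(180,240,190,160) if n=='side' else (110,130,150,160)
    z=cv2.resize(p['frame'][t:t+h,l:l+w,::-1],None,fx=3.6,fy=3.6,interpolation=cv2.INTER_CUBIC)
    for a,c in((0,(0,255,0)),(.04,(0,0,255))):
        P[4]=a;q=proj(p,W(P,[[200,70,5],[200,30,5],[225,30,5],[225,-30,5],[200,-30,5],[200,-70,5],[0,-70,5],[0,70,5]],1))
        cv2.polylines(z,[((q-[l,t]+.5)*3.6).astype(np.int32)],True,c,1)
    cv2.imwrite(f'pics/{n}5z.png',z)
E
```

```text
eef_pos: [341.7, 266.0, 400.8]
wrist_force: [0.4, 0.3, 0.3]
```

View pics/side5z.png

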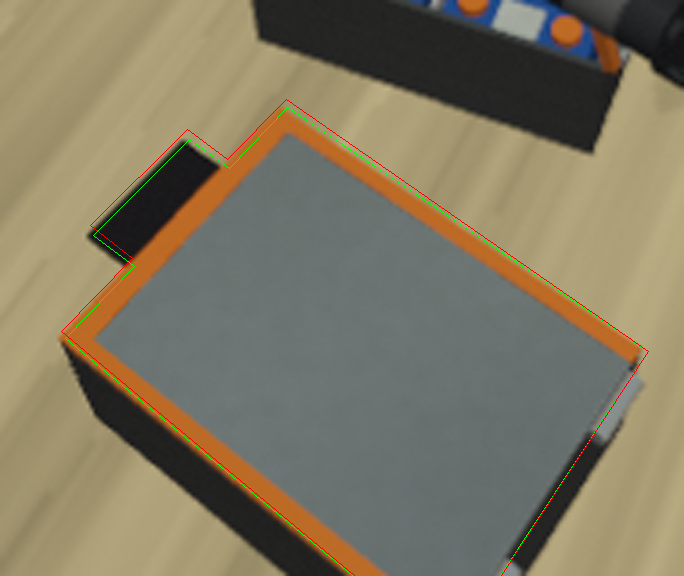

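View pics/top5.png

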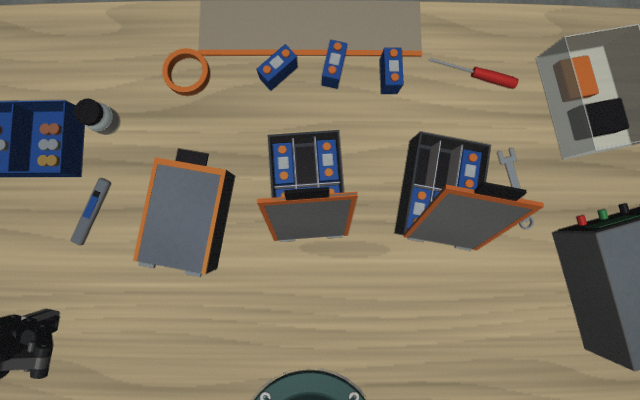

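View pics/top5z.png

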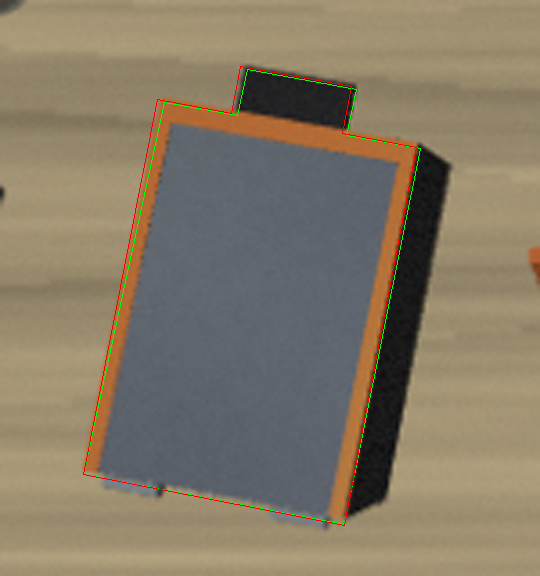

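```bash
python3 - <<'E'
from h import *
print(order.hand_in(),read_state()['clock'])
E
```

```text
the job is handed in; nothing more can be done
the job is handed in; nothing more can be done
```

I closed the cover of the full case (robot's left, all six bays filled) and handed the job in at about 12 s of the 38 s allowed. I pushed the cover down with the closed fingertips along its hinge arc. Over the last few millimetres it moved at about 5 mm/s or less. I then lifted off and backed the arm away.

- **Contact force:** pushing took about 1 to 4 N on the way down. At the rim the tool stopped at 93.6 mm, where I expected about 94.4 mm for a shut cover. The force rose to 13 N and then 19 N, because I gave one more small step down after contact. I don't know the limit for "pressing hard".
- **Shut:** in both final camera views the cover's outline matched the one computed for 0 rad, within about 2 px.
- **Other covers:** in the final top view, the covers of the two unfinished cases look the same as at the start. I checked this by eye.
- **Arm clear:** the wrist force was back to noise level and nothing was being touched.
- **Fit outlier:** in the first pose fit, one hand-picked tab corner in the top view was about 7 px off. I treated it as a bad pick. The first contact and the final outline both agreed with the fit.

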